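# Make up two sampling kits

## Task

Make up the two sampling kits from the stock on the bench. The oblong divided tray gets the wide beaker in its large compartment, with the tall beaker nested upright inside it, and the tall vial in its small compartment; the round tray gets the jar and the short vial side by side. Everything must end standing upright on the floor it belongs on, let go of and still; leave the meter, the petri dish and the reagent bottle where they are.

Things in the scene. Friction and masses are not known exactly. Their poses are not given: they have to be found in the camera images.
- oblong_tray: Oblong white kit tray, fixed, any yaw: 100 (x) by 160 (y) mm outside, 15 mm high, walls 4 mm, floor 4 mm thick. A cross wall along x, level with the rim, parts it into a large compartment, 92 by 92 mm inside, centred at x = 0, y = -30 mm in the tray's frame, and a small one, 92 (x) by 56 (y) mm, centred at x = 0, y = +48 mm. Origin: centre of its underside; z up.
- round_tray: Round white plastic kit tray without divisions, fixed to the bench: 158 mm outside diameter, 150 mm inside, 12 mm high, floor 4 mm thick. Origin: centre of its underside; z up.
- wide_beaker: Low, wide, open green plastic beaker, loose, round with straight sides: outside diameter 68 mm, height 50 mm, wall 3 mm, base 4 mm, so 62 mm wide inside; about 60 g. Origin: centre of its underside; z up.
- tall_beaker: Tall, narrow, open green plastic beaker, loose, round with straight sides: outside diameter 44 mm, height 88 mm, wall 3 mm, base 4 mm; about 50 g. Nested in the wide beaker it stands on that beaker's inside floor and rises 42 mm above its rim. Origin: centre of its underside; z up.
- tall_vial: Tall closed amber glass vial with a teal cap, loose, upright: diameter 30 mm (cap and body alike), height 95 mm with the cap (18 mm); about 60 g. Origin: centre of its underside; z up.
- short_vial: Short, thin closed amber glass vial with a teal cap, loose, upright: diameter 24 mm (cap and body alike), height 52 mm with the cap (14 mm); about 25 g. Origin: centre of its underside; z up.
- jar: Squat closed amber glass jar with a wide teal lid, loose, upright: diameter 52 mm (lid and body alike), height 50 mm with the lid (18 mm); about 120 g. Origin: centre of its underside; z up.
- meter: Bystander: blue hand-held meter lying flat, 62 (x) by 130 (y) mm, 32 mm high, loose. Not to be disturbed. Origin: centre of its underside; z up.
- petri_dish: Bystander: open glass petri dish, diameter 60 mm, height 16 mm, loose. Not to be disturbed. Origin: centre of its underside; z up.
- reagent_bottle: Bystander: white bottle with a black cap, diameter 52 mm, height 115 mm, loose, upright. Not to be disturbed. Origin: centre of its underside; z up.
There are look-alikes about, which are no part of the job. Leave any pink look-alike of the tall_beaker alone. Leave any yellow look-alike of the tall_vial alone.

How it is judged:
By the outcome, as a careful person would: the job done as asked, in the order asked, and still so for the second after the job is handed in, with the robot touching nothing.
It also fails if it takes over 115 s, if anything falls off the work surface, if the arm or the gripper's body presses on something with over 40 N, if the wrist force passes 120 N, or if a joint passes its speed limit or range.

## Robot

A 6-joint arm with a two-finger parallel gripper is mounted at the origin on the work surface. World frame = base frame: x ahead of the robot, y to its left, z up, the work surface at z = 0. Lengths are in m, angles in rad, forces in N, time in s.
With the tool pointing down it reaches from about 0.375 to 0.75 m from the base axis. Payload 9 kg.
Tool frame: the origin (TCP) lies at the very end of the fingers, on their centre line; the grasp point (between the pads) lies 19 mm behind it (grasp_offset is the distance from the TCP to the grasp point, in m); z points along the fingers, y is the line along which they close (so a half turn about z gives the same grasp; the last joint's range is limited). The gripper opens to 85 mm and grips with 20 to 120 N. Pads are 22 mm wide; open, the fingers measure 114 mm over their backs; the gripper's body (76 mm by 85 mm) begins 54 mm behind the grasp point. The pads swing forward as they close: fully open they stand 13 mm farther back than shut.
Start: joints at [1.111, 0.104, 0.097, 1.564, 0, 1.353], TCP at [0.144, 0.583, 0.231] pointing down, gripper open.
Joint ranges: [-2.99, 2.99], [-0.84, 1.86], [-1.1, 1.16], [-1.84, 2.11], [-1.51, 1.56], [-3.14, 3.14]. Speed limits (rad/s): [2.22, 2.22, 2.57, 3.14, 3.14, 3.14].

## Interface

Orientations are given as a 3x3 rotation matrix whose columns are the frame's x, y, z axes.
In Python, from bench import * gives the robot as it stands.
- The arm moves only by the tool carry_out, never from a script. Its argument "rows" is a list that holds one entry, the list of rows, each a list of 6 numbers: the shift along the world's x, y, z in cm, then the turn, a rotation vector about the world's x, y, z in rad. In form: [[[tx, ty, tz, ax, ay, az], ...]]. A call has 1 to 12 rows; each row is the pose to reach, as a shift and turn from the pose commanded when the call began; what a row does not reach only later rows make up. A row lasts 1/10 s, in which the tool goes at most 50 mm and 8.59 degrees, less where a joint would pass 70% of its speed; a pose out of reach is approached as far as the arm can. A call with a gripper value outside its range is refused whole. "jaw" is the finger opening in cm, from 0 to 8.54, set as the call begins (left out, the last holds). The fingers move at their own pace and stop on an object; the grip force is fixed at half the most. Time passes only in rows, so rows that repeat a pose let the fingers close. It gives the time, the measured TCP pose, the force, the opening and the grip force at its end, in the units of the state.
- get_obs(): the state, without advancing time (a new reading comes with each control period).
- grab_frame(name): name is "scene" or "top"; returns a dict with "color" (400x640x3 uint8, red, green, blue), "fx", "fy", "cx", "cy" (pixels), "extrinsics" (4x4, takes a point from world to camera coordinates). Camera axes: x right, y down, z forward; pixel columns grow to the right and rows downward; lengths in m; the calibration is good to about 2 mm. A picture is of the moment at which its call begins. There is no depth.
- finish_job(): hands the job in; it is judged then, once.
Trained networks look in the newest picture that a camera, given by its name, has taken for a name from the list of things; names that differ only in an ending like _2 or _b are one class to them, and where a whole thing is asked for, a point or a joint stands for the part that bears it (a point fixed in the world has none). Each returns a list of dicts, best first, with "score" (0 to 1); they miss things now and then, are a little off and sometimes report something else, mostly with a low value. They report only what shows in the picture. A call takes as long as a camera call. They do not tell look-alikes from the thing itself.
- silhouettes(camera, thing): "region" (400x640 bool, what is visible of it) and "point" ([column, row] in pixels, amid what is visible of it).
The state is a dict: "clock": time; "joint_pos": joint angles; "qvel": joint speeds; "tau": joint torques, N m; "ee_pos": TCP position; "tool_rot": TCP orientation; "contact_force": force on the tool from outside, world axes, zero at the start; "torque": the same for the moment, N m; "width": finger opening in m; "gripper_force": force on a finger pad.
Only numpy, scipy, OpenCV 4.12 (cv2) and the standard library are available. Lean on these libraries where they do the work, as an engineer would, in place of code of your own. Each camera call takes 0.05 s, during which the arm holds its last target. There are 200 camera calls.

## Working session

There is one attempt and no reset: what is moved stays moved. The work goes in short steps, Python scripts to look and compute and a tool call to move; the robot and the scene stay as the last step left them, time stands still between calls to the robot, and variables do not carry over. Pictures are saved under pics/ and viewed, at most 14 in all, crops included, and the job is handed in when it is done.

Besides the shell and the picture viewer there is one more tool, called after "Request:" as name([rows], argument=value, ...), one row to a line, values as JSON. carry_out: Moves the arm, as the interface text tells. Its arguments: {"type":"object","properties":{"rows":{"type":"array"},"jaw":{"type":"number"}},"required":["rows"]}

```bash
mkdir -p pics; ls
python3 - <<'E'
from bench import *
import cv2,numpy as np
for n in("scene","top"):
    f=grab_frame(n); cv2.imwrite(f"pics/{n}0.png",f["color"][:,:,::-1])
    print(n,f["fx"],f["fy"],f["cx"],f["cy"]);print(np.round(f["extrinsics"],4).tolist())
    for t in "oblong_tray round_tray wide_beaker tall_beaker tall_vial short_vial jar meter petri_dish reagent_bottle".split():
        print(t,[(round(d["score"],2),[int(v) for v in d["point"]],int(d["region"].sum())) for d in silhouettes(n,t)])
o=get_obs();print(o)
E
```

```text
pics
scene 368.83504718027376 368.83504718027376 321.78893338301424 205.24657496007467
[[0.5579, 0.8298, 0.007, -0.3314], [0.6757, -0.4494, -0.5843, -0.3777], [-0.4817, 0.3307, -0.8115, 1.0537], [0.0, 0.0, 0.0, 1.0]]
oblong_tray [(0.6, [177, 235], 3900)]
round_tray [(0.76, [388, 144], 2648)]
wide_beaker [(0.92, [277, 167], 955)]
tall_beaker [(0.57, [395, 207], 918), (0.55, [443, 222], 987)]
tall_vial [(0.91, [261, 212], 613), (0.66, [305, 198], 587)]
short_vial [(0.67, [352, 235], 263), (0.2, [395, 208], 896)]
jar [(0.89, [291, 275], 956)]
meter [(0.75, [205, 354], 3755), (0.52, [348, 233], 273)]
petri_dish [(0.97, [395, 287], 895)]
reagent_bottle []
top 370.21533422092625 370.21533422092625 319.5810937363034 199.37319573186105
[[-0.0229, -0.9997, -0.0124, 0.018], [-0.9893, 0.0244, -0.1436, 0.5942], [0.1439, 0.009, -0.9896, 0.7396], [0.0, 0.0, 0.0, 1.0]]
oblong_tray [(0.83, [442, 254], 3615)]
round_tray [(0.94, [207, 240], 4137), (0.71, [442, 254], 3610)]
wide_beaker [(0.63, [333, 268], 867)]
tall_beaker [(0.78, [243, 123], 639), (0.55, [264, 161], 575)]
tall_vial [(0.67, [330, 210],
[... 353 characters left out ...]
2076e-06,  1.35311394e+00]), 'qvel': array([-1.69354221e-03, -1.45939167e-03,  2.00152330e-05, -4.80459537e-04,
       -4.56431287e-04,  6.38541655e-04]), 'tau': array([ 1.60904427e-03, -5.56764793e+01,  5.03776574e+01,  8.24804265e-04,
       -2.41766447e-04,  2.01316203e-05]), 'ee_pos': array([0.14369511, 0.58255863, 0.23132911]), 'tool_rot': array([[-9.70895031e-01,  2.39505402e-01,  4.58882145e-05],
       [ 2.39505405e-01,  9.70895028e-01,  7.22559333e-05],
       [-2.72469530e-05,  8.11434020e-05, -9.99999996e-01]]), 'contact_force': array([-0.61901275, -0.51344389,  0.27462876]), 'torque': array([0.02556231, 0.00031051, 0.02129725]), 'gripper_force': 0.0, 'width': 0.08551919930553563}
```

View images.

View pics/scene0.png

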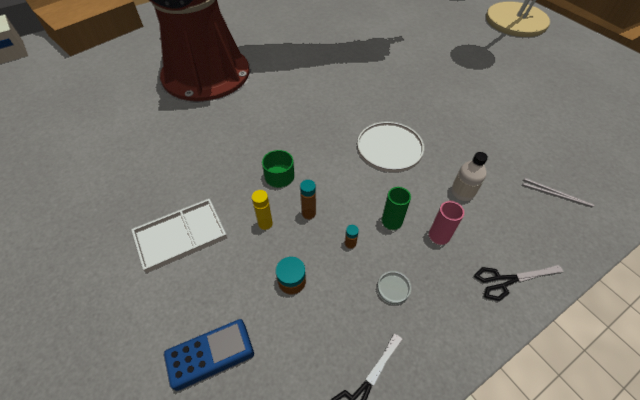

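View pics/top0.png

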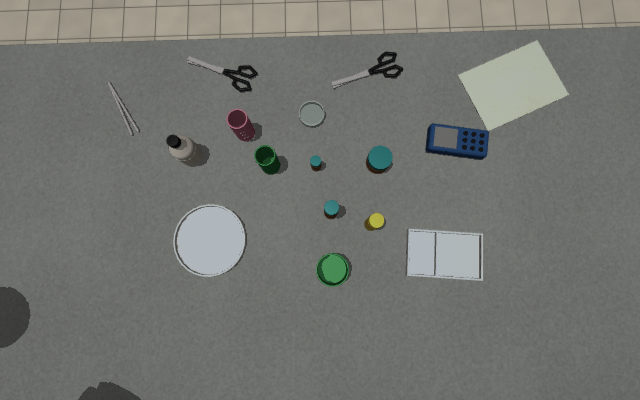

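```bash
cat > h.py <<'E'
from bench import *
import cv2, numpy as np
from scipy.optimize import least_squares
DIM=dict(wide_beaker=(.068,.05),tall_beaker=(.044,.088),tall_vial=(.03,.095),short_vial=(.024,.052),jar=(.052,.05),
 petri_dish=(.06,.016),reagent_bottle=(.052,.115),round_tray=(.158,.012),oblong_tray=(.1,.16,.015),meter=(.062,.13,.032))
def proj(f,P):
    c=P@f["extrinsics"][:3,:3].T+f["extrinsics"][:3,3]
    return np.c_[f["fx"]*c[:,0]/c[:,2]+f["cx"],f["fy"]*c[:,1]/c[:,2]+f["cy"]]
def outline(t,q,z0=0):
    d=DIM[t]
    if len(d)==2:
        a=np.linspace(0,2*np.pi,48,endpoint=False); xy=np.c_[np.cos(a),np.sin(a)]*d[0]/2
    else:
        xy=np.array([[1,1],[1,-1],[-1,-1],[-1,1]])*np.array(d[:2])/2
        c,s=np.cos(q[2]),np.sin(q[2]); xy=xy@np.array([[c,s],[-s,c]])
    xy=xy+q[:2]
    return np.vstack([np.c_[xy,np.full(len(xy),z)] for z in (z0,z0+d[-1])])
def mom(m,yaw):
    c=np.array([m["m10"],m["m01"]])/m["m00"]
    return np.r_[c, .5*np.arctan2(2*m["mu11"],m["mu20"]-m["mu02"])*30] if yaw else c
def hullmom(f,t,q,z0=0):
    return mom(cv2.moments(cv2.convexHull(proj(f,outline(t,q,z0)).astype(np.float32))),len(DIM[t])==3)
def fit(obs,t,z0=0,q0=None):   # obs: list of (frame, region)
    yaw=len(DIM[t])==3
    M=[(f,mom(cv2.moments(r.astype(np.uint8),True),yaw)) for f,r in obs]
    def res(q):
        out=[]
        for f,m in M:
            e=hullmom(f,t,q,z0)-m
            if yaw: e[2]=(e[2]+15*np.pi)%(30*np.pi)-15*np.pi
            out+=list(e)
        return np.array(out)
    if q0 is None:q0=[.5,0,0] if yaw else [.5,0]
    s=least_squares(res,q0); return s.x,s.fun
def find(cam,f,t,near=None,far=15):
    L=silhouettes(cam,t)
    if near is not None: L=[d for d in L if np.hypot(*(np.array(d["point"])-near))<far]
    return L[0]["region"] if L else None
E
python3 - <<'E'
from h import *
F={n:grab_frame(n) for n in("scene","top")}
N=dict(oblong_tray=((177,235),(442,254)),round_tray=((388,144),(207,240)),wide_beaker=((277,167),(333,268)),tall_beaker=((395,207),(264,161)),tall_vial=((306,198),(330,210)),short_vial=((351,236),(314,163)),jar=((291,275),(378,159)),meter=((205,354),(456,140)),petri_dish=((395,287),(311,113)),reagent_bottle=((468,180),(181,151)))
for t,(a,b) in N.items():
    O=[(F[n],find(n,F[n],t,p)) for n,p in zip(("scene","top"),(a,b))]
    O=[o for o in O if o[1] is not None]
    print(t,[np.round(fit([o],t)[0],4).tolist() for o in O], *[np.round(v,3).tolist() for v in fit(O,t)] if O else [])
# pink, yellow
for t,n,p in(("tall_beaker","top",(240,123)),("tall_vial","scene",(261,212)),("tall_vial","top",(376,221)),("tall_beaker","scene",(443,222))):
    r=find(n,F[n],t,p)
    if r is not None: print("lookalike",t,n,fit([(F[n],r)],t)[0])
im=F["top"]["color"][90:290,220:400,::-1]
cv2.imwrite("pics/crop1.png",cv2.resize(im,None,fx=3,fy=3))
E
```

```text
oblong_tray [[0.5, -0.0, 0.0], [0.5, 0.0, 0.0]] [0.5, -0.0, -0.0] [120.135, -48.87, 0.88, -121.484, -9.622, -4.023]
round_tray [[0.5177, 0.2466], [0.5167, 0.2479]] [0.517, 0.248] [0.129, -0.339, 0.141, -0.152]
wide_beaker [[0.4486, -0.0182], [0.4483, -0.0183]] [0.448, -0.018] [-0.05, -0.049, -0.03, -0.05]
tall_beaker [[0.6821, 0.114], [0.6822, 0.1139]] [0.682, 0.114] [0.004, 0.029, -0.028, 0.045]
tall_vial [[0.5723, -0.0193], [0.5714, -0.0187]] [0.572, -0.019] [-0.038, -0.261, 0.142, -0.146]
short_vial [[0.6782, 0.0107], [0.6774, 0.0116]] [0.678, 0.011] [0.047, -0.171, 0.278, -0.233]
jar [[0.6823, -0.1273], [0.6817, -0.1265]] [0.682, -0.127] [0.082, -0.196, 0.211, -0.128]
meter [[0.7242, -0.3035, -0.0826], [0.7141, -0.2705, -0.0561]] [0.72, -0.305, 0.05] [-1.541, -0.331, -5.379, 0.712, 0.254, -6.209]
petri_dish [[0.7985, 0.0184], [0.7981, 0.0184]] [0.798, 0.018] [-0.038, -0.054, 0.008, -0.101]
reagent_bottle [[0.7156, 0.2792], [0.703, 0.2848]] [0.709, 0.283] [-1.243, -2.895, 0.973, -2.714]
lookalike tall_beaker top [0.7605629  0.17121518]
lookalike tall_vial scene [ 0.54380926 -0.1075373 ]
lookalike tall_vial top [ 0.54252433 -0.10569066]
lookalike tall_beaker scene [0.76232832 0.17005482]
```

View pics/crop1.png

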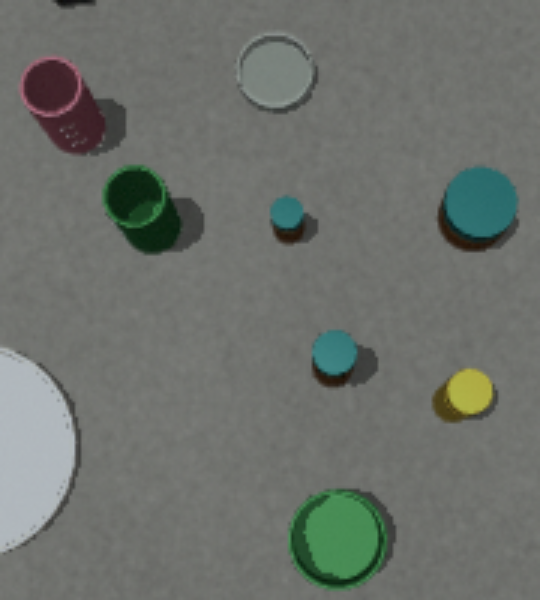

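```bash
sed -i 's/least_squares(res,q0)/least_squares(res,q0,diff_step=1e-3,x_scale=[.1,.1,.3][:len(q0)])/' h.py
python3 - <<'E'
from h import *
F={n:grab_frame(n) for n in("scene","top")}
N=dict(oblong_tray=((177,235),(442,254)),meter=((205,354),(456,140)))
for t,(a,b) in N.items():
    O=[(F[n],find(n,F[n],t,p)) for n,p in zip(("scene","top"),(a,b))]
    q0=[.48,-.33,0.05] if t[0]=="o" else [.72,-.3,.0]
    print(t,[np.round(fit([o],t,q0=q0)[0],4).tolist() for o in O], *[np.round(v,3).tolist() for v in fit(O,t,q0=q0)])
f=F["top"]; r=find("top",f,"oblong_tray",(442,254)); 
print(cv2.boxPoints(cv2.minAreaRect(cv2.findNonZero(r.astype(np.uint8)))).tolist(), proj(f,outline("oblong_tray",fit(O[1:],"meter",q0=[.72,-.3,0])[0])).shape)
E
```

```text
oblong_tray [[0.4746, -0.2615, -0.0956], [0.4739, -0.2608, -0.0944]] [0.474, -0.261, -0.094] [0.092, -0.201, -0.014, 0.199, -0.131, -0.001]
meter [[0.7218, -0.3024, 0.0], [0.7209, -0.3029, -0.179]] [0.722, -0.303, -0.176] [-0.13, -0.419, 0.069, 0.157, -0.616, -0.089]
[[403.98681640625, 275.1991271972656], [407.12396240234375, 228.14161682128906], [485.0443115234375, 233.33633422851562], [481.90716552734375, 280.39385986328125]] (8, 2)
```

Candidates: tall_beaker – green (264,161) or pink (240,124) in top; tall_vial – amber with teal cap (331,209), yellow (376,221), or the short vial (315,162). By the description I choose the green one and the amber one at (331,209); the crop confirms both. The oblong tray's small compartment is on its left (+y) side, with the cross wall at column 435.

Request:
carry_out([
  [[5,-10,0,0,0,0.05],[7.5,-14.5,0,0,0,0.1],[10,-19,0,0,0,0.148],[12,-23.5,0,0,0,0.148],[14,-28,0,0,0,0.148],[16.5,-32.5,0,0,0,0.148],[18.5,-37,0,0,0,0.148],[21,-41.5,0,0,0,0.148],[23.5,-46,0,0,0,0.148],[25.5,-50.5,0,0,0,0.148],[28,-55,0,0,0,0.148],[30.5,-60.1,0,0,0,0.148]],
], jaw=8.54)

```text
clock: 3.95
ee_pos: [0.4159, 0.0455, 0.2317]
tool_rot: [[-0.996, 0.094, 0.001], [0.094, 0.996, -0.0], [-0.001, 0.0, -1.0]]
contact_force: [1.2, 1.5, -0.4]
width: 0.0855
gripper_force: 0.0
```

Request:
carry_out([
  [[0,0,0,0,0,0],[0,0,0,0,0,0]],
])

```text
clock: 4.15
ee_pos: [0.4153, 0.0466, 0.2312]
tool_rot: [[-0.995, 0.097, -0.001], [0.097, 0.995, 0.0], [0.001, 0.0, -1.0]]
contact_force: [-0.5, 0.8, -0.2]
width: 0.0853
gripper_force: 0.0
```

Request:
carry_out([
  [[1.7,-3.2,0,0,0,0],[3.3,-6.5,0,0,0,0],[3.3,-6.5,-4,0,0,0],[3.3,-6.5,-8,0,0,0],[3.3,-6.5,-12,0,0,0],[3.3,-6.5,-15,0,0,0],[3.3,-6.5,-17.5,0,0,0],[3.3,-6.5,-19.5,0,0,0],[3.3,-6.5,-21,0,0,0],[3.3,-6.5,-21.9,0,0,0],[3.3,-6.5,-21.9,0,0,0]],
])

```text
clock: 5.25
ee_pos: [0.4474, -0.0161, 0.0115]
tool_rot: [[-0.996, 0.092, -0.001], [0.092, 0.996, 0.001], [0.002, 0.001, -1.0]]
contact_force: [-0.2, 0.9, 1.3]
width: 0.0851
gripper_force: 0.0
```

Request:
carry_out([
  [[0,0,0,0,0,0],[0,0,0,0,0,0],[0,0,0,0,0,0],[0,0,0,0,0,0],[0,0,0,0,0,0]],
], jaw=6.2)

```text
clock: 5.75
ee_pos: [0.4492, -0.0175, 0.0136]
tool_rot: [[-0.996, 0.094, 0.002], [0.094, 0.996, -0.0], [-0.002, 0.0, -1.0]]
contact_force: [-1.2, 2.2, 7.0]
width: 0.0658
gripper_force: 67.5
```

Request:
carry_out([
  [[0,0,1,0,0,0],[0,0,3,0,0,0],[0,0,6,0,0,0],[0,0,9,0,0,0],[0,0,11,0,0,0],[0,-2,11,0,0,0],[0.3,-5,11,0,0,0],[0.6,-8.5,11,0,0,0],[1,-12,11,0,0,0],[1.3,-15.5,11,0,0,0],[1.6,-19,11,0,0,0],[1.9,-22.5,11,0,0,0]],
])

```text
clock: 6.95
ee_pos: [0.4671, -0.244, 0.123]
tool_rot: [[-0.996, 0.094, 0.0], [0.094, 0.996, -0.0], [-0.0, -0.0, -1.0]]
contact_force: [0.9, 0.0, -1.0]
width: 0.0656
gripper_force: 66.8
```

Request:
carry_out([
  [[0.3,-3,0,0,0,0],[0.4,-4.5,0,0,0,0],[0.4,-4.8,0,0,0,0],[0.4,-4.8,0,0,0,0]],
])

```text
clock: 7.35
ee_pos: [0.4711, -0.2899, 0.1224]
tool_rot: [[-0.996, 0.094, -0.0], [0.094, 0.996, 0.001], [0.0, 0.001, -1.0]]
contact_force: [-0.2, 0.3, -0.6]
width: 0.0655
gripper_force: 66.8
```

Run:
```python
from h import *
o=get_obs(); print(o["ee_pos"],o["width"])
for n in("scene","top"):
    f=grab_frame(n); r=find(n,f,"wide_beaker")
    if r is not None: print(n,r.sum(),[(z,fit([(f,r)],"wide_beaker",z0=z,q0=[.47,-.29])[0]) for z in(.105,.112,.12)])
    cv2.imwrite(f"pics/{n}1.png",f["color"][:,:,::-1])
```

```text
[ 0.47105749 -0.28985372  0.12244056] 0.06545323607906751
scene 1805 [(0.105, array([ 0.46909568, -0.29191147])), (0.112, array([ 0.47573643, -0.29121322])), (0.12, array([ 0.48332638, -0.29041478]))]
top 444 [(0.105, array([ 0.4694277 , -0.28285943])), (0.112, array([ 0.46956125, -0.27996894])), (0.12, array([ 0.46971398, -0.27666496]))]
```

View pics/scene1.png

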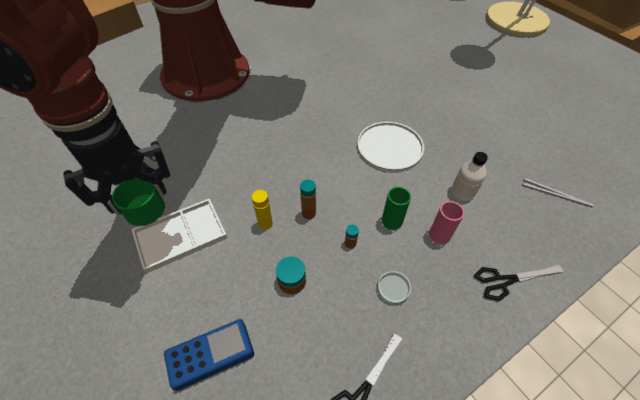

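The beaker is held upright over the large compartment at (139,200) in the scene view. I'll lower it.

Request:
carry_out([
  [[0,0,-3,0,0,0],[0,0,-6,0,0,0],[0,0,-8.5,0,0,0],[0,0,-9.6,0,0,0],[0,0,-10.1,0,0,0],[0,0,-10.4,0,0,0],[0,0,-10.5,0,0,0],[0,0,-10.5,0,0,0]],
])

```text
clock: 8.35
ee_pos: [0.4717, -0.2909, 0.0183]
tool_rot: [[-0.996, 0.094, 0.001], [0.094, 0.996, -0.001], [-0.001, -0.001, -1.0]]
contact_force: [0.4, -0.2, -0.7]
width: 0.0655
gripper_force: 66.8
```

Request:
carry_out([
  [[0,0,0,0,0,0],[0,0,0,0,0,0],[0,0,0,0,0,0],[0,0,0,0,0,0],[0,0,1,0,0,0],[0,0,3,0,0,0],[0,0,7,0,0,0],[0,0,11,0,0,0],[0,0,15,0,0,0]],
], jaw=8.54)

```text
clock: 9.25
ee_pos: [0.471, -0.2902, 0.1697]
tool_rot: [[-0.996, 0.094, 0.0], [0.094, 0.996, -0.0], [-0.0, -0.0, -1.0]]
contact_force: [0.5, -0.3, -0.5]
width: 0.0854
gripper_force: 0.0
```

Request:
carry_out([
  [[1,2,1,0,0,0],[3,6,1,0,0,0],[5,10,1,0,0,0],[7,14,1,0,0,0],[9.2,18,1,0,0,0],[11.3,22,1,0,0,0],[13.4,26,1,0,0,0],[15.5,30,1,0,0,0],[17.7,34,1,0,0,0],[19.6,37.5,1,0,0,0],[21.1,40.5,1,0,0,0],[21.1,40.5,1,0,0,0]],
])

```text
clock: 10.45
ee_pos: [0.6829, 0.1185, 0.1773]
tool_rot: [[-0.996, 0.09, 0.0], [0.09, 0.996, 0.001], [0.0, 0.001, -1.0]]
contact_force: [-0.4, -0.7, -0.4]
width: 0.0855
gripper_force: 0.0
```

Run:
```python
from h import *
o=get_obs(); print(o["ee_pos"],o["joint_pos"])
for n in("scene","top"):
    f=grab_frame(n); r=find(n,f,"wide_beaker")
    if r is not None: print(n,r.sum(),fit([(f,r)],"wide_beaker",z0=.004,q0=[.47,-.29])[0])
    cv2.imwrite(f"pics/{n}2.png",f["color"][:,:,::-1])
```

```text
[0.68288111 0.11847472 0.17726706] [-1.67513845e-02  3.91193500e-01  3.29247130e-01  1.50882152e+00
  9.78445795e-04  7.31925715e-02]
scene 1429 [ 0.47157386 -0.29123184]
top 1109 [ 0.47116137 -0.29088985]
```

Request:
carry_out([
  [[0,0,-4,0,0,0],[0,0,-7,0,0,0],[0,0,-7,0,0,0]],
])

```text
clock: 10.95
ee_pos: [0.6791, 0.1134, 0.1027]
tool_rot: [[-0.995, 0.095, -0.007], [0.095, 0.995, 0.0], [0.007, -0.001, -1.0]]
contact_force: [-0.9, -0.1, -0.6]
width: 0.0854
gripper_force: 0.0
```

Request:
carry_out([
  [[0,0,-2,0,0,0],[0,0,-4,0,0,0],[0,0,-5.3,0,0,0],[0,0,-5.8,0,0,0],[0,0,-5.8,0,0,0],[0,0,-5.8,0,0,0]],
])

```text
clock: 11.55
ee_pos: [0.6829, 0.1144, 0.0507]
tool_rot: [[-0.996, 0.094, 0.001], [0.094, 0.996, 0.0], [-0.001, 0.0, -1.0]]
contact_force: [0.1, -0.2, 0.0]
width: 0.0857
gripper_force: 0.0
```

Request:
carry_out([
  [[0,0,0,0,0,0],[0,0,0,0,0,0],[0,0,0,0,0,0],[0,0,0,0,0,0],[0,0,0,0,0,0],[0,0,0,0,0,0],[0,0,1,0,0,0],[0,0,3,0,0,0]],
], jaw=3.9)

```text
clock: 12.35
ee_pos: [0.6805, 0.1147, 0.0777]
tool_rot: [[-0.996, 0.094, -0.004], [0.094, 0.996, 0.0], [0.004, -0.0, -1.0]]
contact_force: [-0.3, -0.2, -0.6]
width: 0.0422
gripper_force: 60.7
```

Request:
carry_out([
  [[0,0,3,0,0,0],[0,0,6.5,0,0,0],[0,0,9,0,0,0],[-0.7,-1.5,9.8,0,0,0],[-2,-4,9.8,0,0,0],[-4,-7.7,9.8,0,0,0],[-5.9,-11.4,9.8,0,0,0],[-7.8,-15.1,9.8,0,0,0],[-9.7,-18.8,9.8,0,0,0],[-11.6,-22.5,9.8,0,0,0],[-13.5,-26.2,9.8,0,0,0],[-15.4,-29.8,9.8,0,0,0]],
])

```text
clock: 13.55
ee_pos: [0.5262, -0.1848, 0.1764]
tool_rot: [[-0.996, 0.094, -0.001], [0.094, 0.996, 0.001], [0.001, 0.001, -1.0]]
contact_force: [1.0, 0.3, -1.0]
width: 0.0422
gripper_force: 60.8
```

Request:
carry_out([
  [[-1.9,-3.6,0,0,0,0],[-3.6,-7,0,0,0,0],[-5,-9.6,0,0,0,0],[-5.6,-10.7,0,0,0,0],[-5.6,-10.7,0,0,0,0],[-5.6,-10.7,0,0,0,0]],
])

```text
clock: 14.15
ee_pos: [0.4721, -0.2897, 0.1769]
tool_rot: [[-0.996, 0.094, -0.0], [0.094, 0.996, 0.001], [0.0, 0.001, -1.0]]
contact_force: [-0.0, 0.6, -1.1]
width: 0.0424
gripper_force: 60.9
```

Run:
```python
from h import *
o=get_obs(); print(o["ee_pos"],o["width"])
for n in("scene","top"):
    f=grab_frame(n); r=find(n,f,"tall_beaker")
    z=o["ee_pos"][2]-.05
    if r is not None: print(n,r.sum(),fit([(f,r)],"tall_beaker",z0=z,q0=[.47,-.29])[0])
    cv2.imwrite(f"pics/{n}3.png",f["color"][:,:,::-1])
    if n=="scene": cv2.imwrite("pics/crop3.png",cv2.resize(f["color"][100:300,60:330,::-1],None,fx=2.5,fy=2.5))
```

```text
[ 0.47210095 -0.28967291  0.17691019] 0.0424122520064946
scene 1038 [0.80238193 0.08142438]
top 598 [0.71475326 0.14199173]
```

View pics/crop3.png

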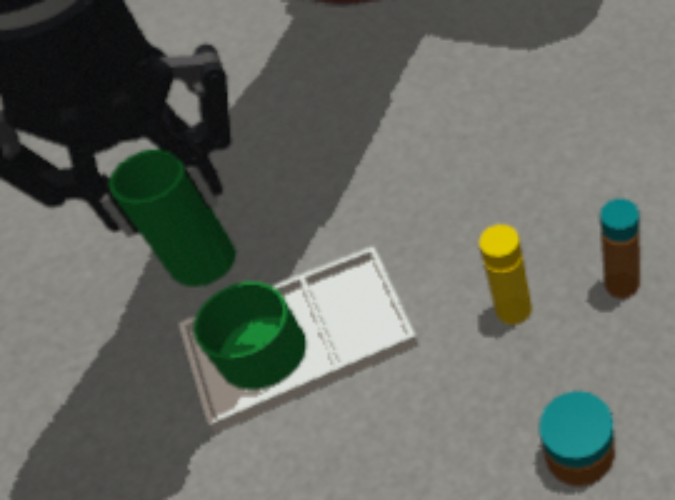

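Run:
```python
from h import *
f=grab_frame("scene"); c=f["color"].astype(int); m=((c[...,1]>c[...,0]+25)&(c[...,1]>c[...,2]+15)).astype(np.uint8)
n,l,s,ce=cv2.connectedComponentsWithStats(m)
for i in range(1,n):
    if s[i,4]>300: print(s[i],ce[i])
i=max((i for i in range(1,n) if s[i,4]>300 and ce[i][0]<150),key=lambda i:s[i,4])
pts=proj(f,outline("tall_beaker",[.4715,-.2905],.126)); 
r=(l==i); print(fit([(f,r)],"tall_beaker",z0=.127,q0=[.47,-.29])); print(cv2.boundingRect(pts.astype(np.float32)))
im=f["color"][:,:,::-1].copy(); cv2.polylines(im,[cv2.convexHull(pts.astype(np.int32))],True,(0,0,255),1)
pts=proj(f,outline("wide_beaker",[.4714,-.291],.004)); cv2.polylines(im,[cv2.convexHull(pts.astype(np.int32))],True,(0,0,255),1)
cv2.imwrite("pics/crop4.png",cv2.resize(im[130:270,80:240],None,fx=4,fy=4))
```

```text
[ 104  160   50   54 1565] [128.6428115  186.35015974]
[ 137  212   45   43 1398] [159.66452074 233.31545064]
(array([ 0.47247171, -0.2903028 ]), array([1.13379676e-06, 1.52695318e-06]))
(102, 159, 53, 56)
```

View pics/crop4.png

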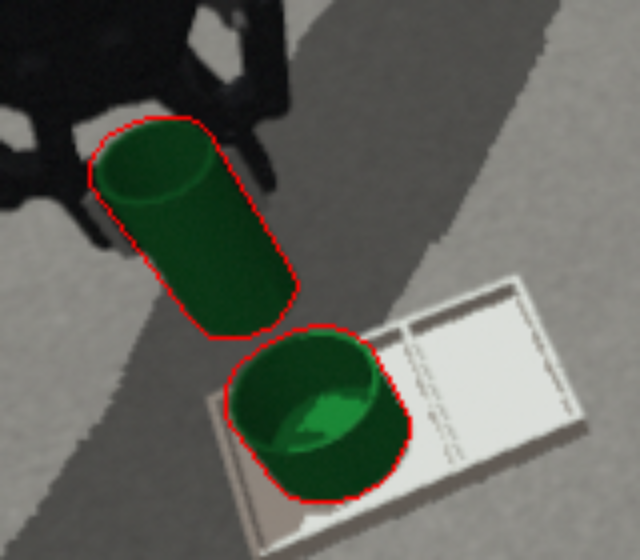

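The tall beaker is upright and its outline matches; it sits over the wide beaker with (0.472,-0.290) against (0.471,-0.291). I'll lower it.

Request:
carry_out([
  [[0,0,-3,0,0,0],[0,0,-5.5,0,0,0],[0,0,-7.5,0,0,0],[0,0,-9,0,0,0],[0,0,-10.2,0,0,0],[0,0,-11,0,0,0],[0,0,-11.5,0,0,0],[0,0,-11.8,0,0,0],[0,0,-11.9,0,0,0],[0,0,-11.9,0,0,0]],
])

```text
clock: 15.4
ee_pos: [0.4724, -0.2906, 0.0587]
tool_rot: [[-0.996, 0.094, 0.001], [0.094, 0.996, -0.0], [-0.001, -0.0, -1.0]]
contact_force: [-0.1, 0.0, 0.2]
width: 0.0421
gripper_force: 60.9
```

Request:
carry_out([
  [[0,0,0,0,0,0],[0,0,0,0,0,0],[0,0,0,0,0,0],[0,0,0,0,0,0],[0,0,1,0,0,0],[0,0,3,0,0,0],[0,0,7,0,0,0],[0,0,11,0,0,0],[0,0,14,0,0,0]],
], jaw=6.5)

```text
clock: 16.3
ee_pos: [0.4726, -0.2907, 0.2019]
tool_rot: [[-0.996, 0.094, 0.002], [0.094, 0.996, -0.002], [-0.002, -0.002, -1.0]]
contact_force: [0.2, -0.2, 0.6]
width: 0.0651
gripper_force: 0.0
```

Request:
carry_out([
  [[0.5,1.5,0,0,0,-0.14],[1.4,4,0,0,0,-0.28],[2.4,6.5,0,0,0,-0.42],[3.4,9.2,0,0,0,-0.56],[4.4,12,0,0,0,-0.7],[5.4,14.7,0,0,0,-0.84],[6.4,17.4,0,0,0,-0.98],[7.4,20.1,0,0,0,-1.12],[8.4,22.8,0,0,0,-1.26],[9.2,25,0,0,0,-1.4],[10,27.2,0,0,0,-1.52],[10,27.2,0,0,0,-1.57]],
])

```text
clock: 17.5
ee_pos: [0.5728, -0.0159, 0.1991]
tool_rot: [[0.095, 0.996, 0.001], [0.996, -0.095, 0.0], [0.001, 0.001, -1.0]]
contact_force: [-0.1, -0.2, 0.2]
width: 0.065
gripper_force: 0.0
```

Request:
carry_out([
  [[0,0,-3,0,0,0],[0,0,-5,0,0,0],[0,0,-6,0,0,0],[0,0,-6,0,0,0],[0,0,-6,0,0,0]],
])

```text
clock: 18.0
ee_pos: [0.5726, -0.0185, 0.1395]
tool_rot: [[0.093, 0.996, 0.001], [0.996, -0.093, -0.0], [-0.0, 0.001, -1.0]]
contact_force: [-0.0, -0.0, 1.2]
width: 0.0652
gripper_force: 0.0
```

Run:
```python
from h import *
o=get_obs(); print(o["ee_pos"],o["joint_pos"],o["tool_rot"][:,1])
f=grab_frame("scene"); c=f["color"].astype(int)
cv2.imwrite("pics/crop5.png",cv2.resize(f["color"][100:300,80:350,::-1],None,fx=2.5,fy=2.5))
```

```text
[ 0.57261261 -0.01854431  0.13952382] [-2.60562740e-01  2.25483610e-02 -1.53816946e-01  1.39322016e+00
  1.94506495e-06  1.40334415e+00] [ 0.99566764 -0.0929759   0.00119425]
```

View pics/crop5.png

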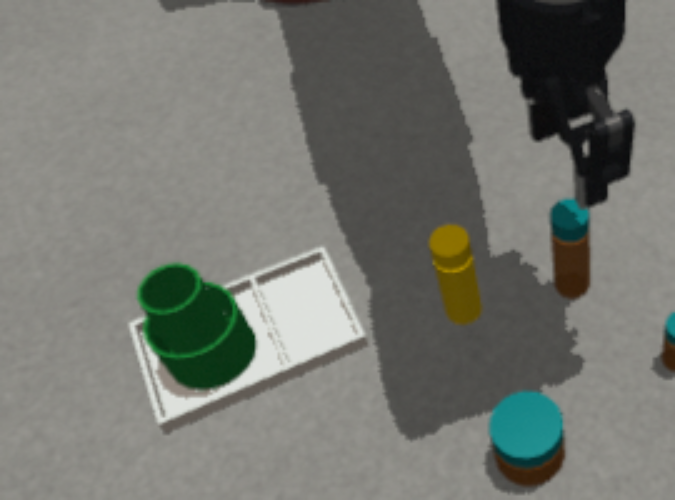

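The beakers are nested upright in the tray at about (195,325) in the crop, and the gripper stands over the amber vial at (570,245).

Request:
carry_out([
  [[0,0,-3,0,0,0],[0,0,-6,0,0,0],[0,0,-8,0,0,0],[0,0,-9,0,0,0],[0,0,-9.4,0,0,0],[0,0,-9.4,0,0,0]],
])

```text
clock: 18.65
ee_pos: [0.5727, -0.0186, 0.0452]
tool_rot: [[0.093, 0.996, 0.001], [0.996, -0.093, -0.0], [-0.0, 0.001, -1.0]]
contact_force: [0.3, 0.1, -0.2]
width: 0.0646
gripper_force: 0.0
```

Request:
carry_out([
  [[0,0,0,0,0,0],[0,0,0,0,0,0],[0,0,0,0,0,0],[0,0,0,0,0,0],[0,0,0,0,0,0],[0,0,1,0,0,0],[0,0,3,0,0,0],[0,0,6.5,0,0,0],[0,0,10,0,0,0],[0,0,12,0,0,0],[0,0,12,0,0,0]],
], jaw=2.5)

```text
clock: 19.75
ee_pos: [0.574, -0.0188, 0.1685]
tool_rot: [[0.093, 0.996, 0.006], [0.996, -0.093, -0.002], [-0.001, 0.006, -1.0]]
contact_force: [0.4, -0.3, 0.1]
width: 0.0291
gripper_force: 59.2
```

Request:
carry_out([
  [[-0.7,-1.5,0,0,0,0],[-2,-4.2,0,0,0,0],[-3.6,-7.4,0,0,0,0],[-5.2,-10.6,0,0,0,0],[-6.7,-13.8,0,0,0,0],[-8.2,-16.8,0,0,0,0],[-9.1,-18.6,0,0,0,0],[-9.4,-19.3,0,0,0,0],[-9.4,-19.3,0,0,0,0],[-9.4,-19.3,0,0,0,0]],
])

```text
clock: 20.75
ee_pos: [0.478, -0.2108, 0.1637]
tool_rot: [[0.093, 0.996, -0.001], [0.996, -0.093, 0.001], [0.001, -0.001, -1.0]]
contact_force: [-0.7, 0.8, -1.0]
width: 0.0286
gripper_force: 59.2
```

Run:
```python
from h import *
o=get_obs(); print(o["ee_pos"])
f=grab_frame("scene")
im=f["color"][:,:,::-1].copy()
for t,q,z in(("tall_vial",[.4787,-.2112],o["ee_pos"][2]-.045),("tall_vial",[.4787,-.2112],.004),("tall_beaker",[.472,-.2905],.008)):
    cv2.polylines(im,[cv2.convexHull(proj(f,outline(t,q,z)).astype(np.int32))],True,(0,0,255),1)
cv2.imwrite("pics/crop6.png",cv2.resize(im[110:270,80:260],None,fx=3.5,fy=3.5))
```

```text
[ 0.47803544 -0.21075277  0.16366964]
```

View pics/crop6.png

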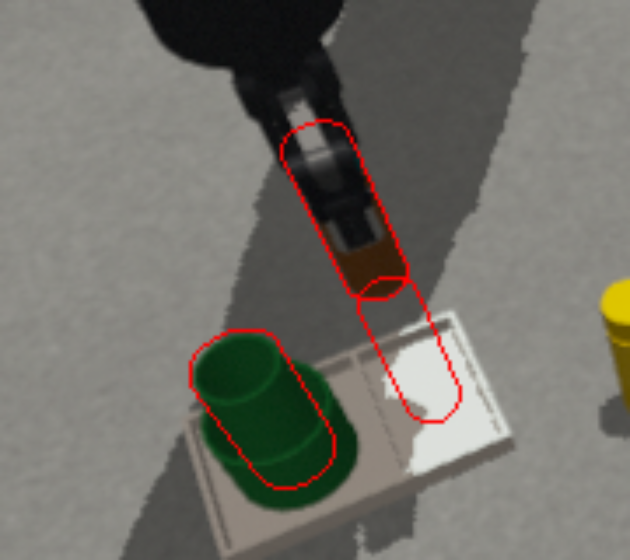

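The vial hangs straight over the small compartment (bottom at crop (378,295)) and the nested tall beaker matches its expected outline.

Request:
carry_out([
  [[0,0,-3,0,0,0],[0,0,-6,0,0,0],[0,0,-8.5,0,0,0],[0,0,-10,0,0,0],[0,0,-10.8,0,0,0],[0,0,-11.2,0,0,0],[0,0,-11.4,0,0,0],[0,0,-11.5,0,0,0],[0,0,-11.5,0,0,0]],
])

```text
clock: 21.7
ee_pos: [0.4786, -0.2117, 0.0501]
tool_rot: [[0.093, 0.996, 0.001], [0.996, -0.093, -0.001], [-0.001, 0.001, -1.0]]
contact_force: [-0.1, -0.4, -0.7]
width: 0.0286
gripper_force: 59.2
```

Request:
carry_out([
  [[0,0,0,0,0,0],[0,0,0,0,0,0],[0,0,0,0,0,0],[0,0,0,0,0,0],[0,0,1,0,0,0],[0,0,3,0,0,0],[0,0,7,0,0,0],[0,0,11,0,0,0],[0,0,13,0,0,0]],
], jaw=5.5)

```text
clock: 22.6
ee_pos: [0.4792, -0.2121, 0.184]
tool_rot: [[0.093, 0.996, 0.004], [0.996, -0.093, -0.003], [-0.003, 0.004, -1.0]]
contact_force: [0.0, -1.3, -0.1]
width: 0.0549
gripper_force: 0.0
```

Request:
carry_out([
  [[1,0.4,0,0,0,0.14],[3,1.2,0,0,0,0.28],[5,2,0,0,0,0.42],[7,2.9,0,0,0,0.56],[9,3.7,0,0,0,0.7],[11,4.5,0,0,0,0.84],[13,5.4,0,0,0,0.98],[15,6.2,0,0,0,1.12],[17,7,0,0,0,1.26],[19,7.9,0,0,0,1.4],[20.4,8.5,0,0,0,1.54],[20.4,8.5,0,0,0,1.66]],
], jaw=8.0)

```text
clock: 23.8
ee_pos: [0.6834, -0.1254, 0.1796]
tool_rot: [[-1.0, -0.003, 0.0], [-0.003, 1.0, 0.0], [-0.0, 0.0, -1.0]]
contact_force: [0.2, 0.2, -0.5]
width: 0.0801
gripper_force: 0.0
```

Request:
carry_out([
  [[0,0,-3,0,0,0],[0,0,-6,0,0,0],[0,0,-8,0,0,0],[0,0,-9,0,0,0],[0,0,-9,0,0,0],[0,0,-9,0,0,0]],
])

```text
clock: 24.4
ee_pos: [0.6828, -0.1266, 0.0908]
tool_rot: [[-1.0, 0.004, 0.001], [0.004, 1.0, -0.0], [-0.001, -0.0, -1.0]]
contact_force: [0.5, 0.6, 1.0]
width: 0.0799
gripper_force: 0.0
```

Run:
```python
from h import *
o=get_obs(); print(o["ee_pos"],o["tool_rot"][:,1])
f=grab_frame("scene"); im=f["color"][:,:,::-1].copy()
r=find("scene",f,"tall_vial",(225,210),30); 
if r is not None: print("vial",fit([(f,r)],"tall_vial",z0=.004,q0=[.478,-.212])[0])
for t,q,z in(("tall_vial",[.4787,-.2112],.004),("jar",[.682,-.127],0)):
    cv2.polylines(im,[cv2.convexHull(proj(f,outline(t,q,z)).astype(np.int32))],True,(0,0,255),1)
cv2.imwrite("pics/crop7.png",cv2.resize(im[130:330,80:340],None,fx=2.8,fy=2.8))
```

```text
[ 0.68278506 -0.12662661  0.09082199] [ 3.80283181e-03  9.99992670e-01 -4.45108192e-04]
vial [ 0.4780296  -0.21296507]
```

View pics/crop7.png

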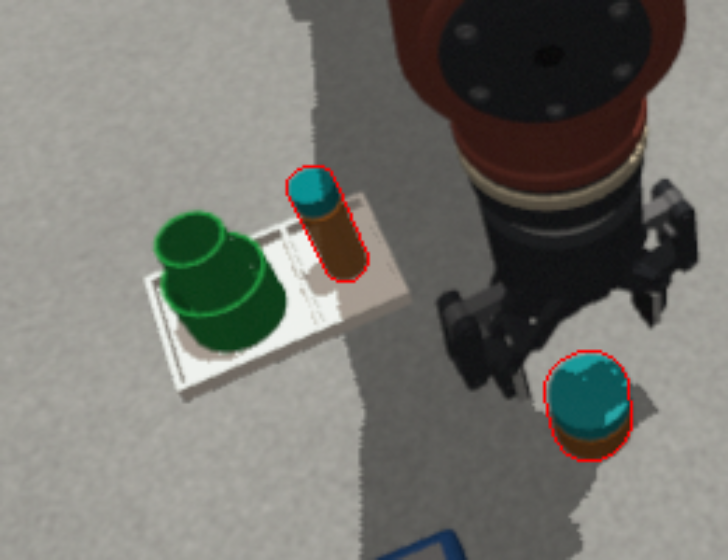

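The vial stands upright in the small compartment (crop (330,225)), and the gripper is open above the jar at (588,405).

Request:
carry_out([
  [[0,0,-3,0,0,0],[0,0,-5,0,0,0],[0,0,-6.5,0,0,0],[0,0,-7.4,0,0,0],[0,0,-7.8,0,0,0],[0,0,-7.8,0,0,0]],
])

```text
clock: 25.1
ee_pos: [0.6824, -0.1264, 0.0116]
tool_rot: [[-1.0, 0.004, 0.0], [0.004, 1.0, 0.0], [-0.0, 0.0, -1.0]]
contact_force: [-0.2, 0.2, 0.4]
width: 0.0799
gripper_force: 0.0
```

Request:
carry_out([
  [[0,0,0,0,0,0],[0,0,0,0,0,0],[0,0,0,0,0,0],[0,0,0,0,0,0],[0,0,0,0,0,0],[0,0,1,0,0,0],[0,0,3,0,0,0],[0,0,6.5,0,0,0],[0,0,10,0,0,0],[0,0,13,0,0,0],[0,0,13,0,0,0]],
], jaw=4.6)

```text
clock: 26.2
ee_pos: [0.6845, -0.1272, 0.1476]
tool_rot: [[-1.0, 0.004, 0.007], [0.004, 1.0, -0.003], [-0.007, -0.003, -1.0]]
contact_force: [0.4, -0.4, -1.0]
width: 0.0509
gripper_force: 62.5
```

Request:
carry_out([
  [[-0.5,1.5,0,0,0,0],[-1.5,4.5,0,0,0,0],[-2.9,8.3,0,0,0,0],[-4.2,12.1,0,0,0,0],[-5.5,15.9,0,0,0,0],[-6.8,19.7,0,0,0,0],[-8.2,23.5,0,0,0,0],[-9.5,27.3,0,0,0,0],[-10.8,31,0,0,0,0],[-12,34.5,0,0,0,0],[-12.8,36.6,0,0,0,0],[-13,37.4,0,0,0,0]],
])

```text
clock: 27.4
ee_pos: [0.5496, 0.25, 0.1398]
tool_rot: [[-1.0, 0.001, -0.003], [0.001, 1.0, 0.0], [0.003, 0.0, -1.0]]
contact_force: [0.6, 0.0, -1.1]
width: 0.0505
gripper_force: 62.6
```

Request:
carry_out([
  [[0,0,-2,0,0,0],[0,0,-5,0,0,0],[0,0,-7,0,0,0],[0,0,-8,0,0,0],[0,0,-8,0,0,0]],
])

```text
clock: 27.9
ee_pos: [0.5507, 0.247, 0.0592]
tool_rot: [[-1.0, 0.004, -0.004], [0.004, 1.0, -0.001], [0.004, -0.001, -1.0]]
contact_force: [-0.9, 0.4, -0.7]
width: 0.0503
gripper_force: 62.6
```

Run:
```python
from h import *
o=get_obs(); print(o["ee_pos"],o["tool_rot"][:,1],o["joint_pos"])
f=grab_frame("scene"); im=f["color"][:,:,::-1].copy()
for t,q,z in(("jar",o["ee_pos"][:2],o["ee_pos"][2]-.012),("jar",[.552,.2475],.004),("short_vial",[.477,.2475],.004),("round_tray",[.517,.2475],0)):
    cv2.polylines(im,[cv2.convexHull(proj(f,outline(t,q,z)).astype(np.int32))],True,(0,0,255),1)
cv2.imwrite("pics/crop8.png",cv2.resize(im[50:270,300:540],None,fx=2.6,fy=2.6))
```

```text
[0.55068859 0.2469938  0.05922855] [ 4.19178988e-03  9.99990943e-01 -7.36154244e-04] [ 2.05191188e-01  1.60085028e-01 -1.55987402e-01  1.25837696e+00
  2.36784210e-05  2.09384265e-01]
```

View pics/crop8.png

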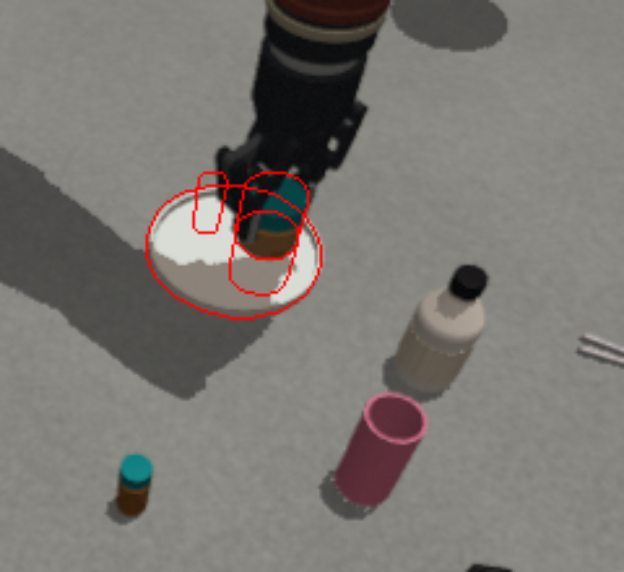

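The jar is upright over its place in the round tray (crop (270,230)); the short vial still waits at (133,485).

Request:
carry_out([
  [[0,0,-1.5,0,0,0],[0,0,-3,0,0,0],[0,0,-3.8,0,0,0],[0,0,-4.2,0,0,0],[0,0,-4.4,0,0,0],[0,0,-4.5,0,0,0],[0,0,-4.5,0,0,0]],
])

```text
clock: 28.65
ee_pos: [0.5526, 0.2477, 0.0168]
tool_rot: [[-1.0, 0.004, 0.001], [0.004, 1.0, 0.0], [-0.001, 0.0, -1.0]]
contact_force: [0.7, -0.1, -1.4]
width: 0.0507
gripper_force: 62.6
```

Request:
carry_out([
  [[0,0,0,0,0,0],[0,0,0,0,0,0],[0,0,0,0,0,0],[0,0,0,0,0,0],[0,0,1,0,0,0],[0,0,3,0,0,0],[0,0,7,0,0,0],[0,0,11,0,0,0],[0,0,13,0,0,0]],
], jaw=7.5)

```text
clock: 29.55
ee_pos: [0.5537, 0.248, 0.1513]
tool_rot: [[-1.0, 0.004, 0.005], [0.004, 1.0, 0.001], [-0.005, 0.001, -1.0]]
contact_force: [0.7, 0.3, 0.6]
width: 0.0752
gripper_force: 0.0
```

Request:
carry_out([
  [[1,-2,0,0,0,0],[3,-5.5,0,0,0,0],[4.8,-9,0,0,0,0],[6.7,-12.5,0,0,0,0],[8.5,-16,0,0,0,0],[10.4,-19.5,0,0,0,0],[11.8,-22.3,0,0,0,0],[12.6,-23.7,0,0,0,0],[12.6,-23.7,-3,0,0,0],[12.6,-23.7,-6,0,0,0],[12.6,-23.7,-6,0,0,0],[12.6,-23.7,-6,0,0,0]],
], jaw=5.5)

```text
clock: 30.75
ee_pos: [0.6778, 0.0113, 0.0869]
tool_rot: [[-1.0, 0.003, -0.001], [0.003, 1.0, 0.0], [0.001, 0.0, -1.0]]
contact_force: [-0.0, -0.7, 0.6]
width: 0.0551
gripper_force: 0.0
```

Run:
```python
from h import *
o=get_obs(); print(o["ee_pos"])
F={n:grab_frame(n) for n in("scene","top")}
for n in F:
  for t,z,q in(("jar",.004,[.552,.2475]),("short_vial",0,[.678,.011]),("wide_beaker",.004,[.47,-.29])):
    p=proj(F[n],outline(t,q,z)).mean(0); r=find(n,F[n],t,p,20)
    if r is not None: print(n,t,r.sum(),np.round(fit([(F[n],r)],t,z0=z,q0=q)[0],4))
```

```text
[0.67782081 0.01127517 0.08693237]
scene jar 532 [0.5548 0.2469]
scene short_vial 258 [0.678  0.0105]
scene wide_beaker 823 [ 0.4869 -0.2897]
top wide_beaker 497 [ 0.472  -0.2782]
```

Request:
carry_out([
  [[0,0,-3,0,0,0],[0,0,-5,0,0,0],[0,0,-6.5,0,0,0],[0,0,-7.2,0,0,0],[0,0,-7.4,0,0,0],[0,0,-7.4,0,0,0]],
])

```text
clock: 31.75
ee_pos: [0.6786, 0.0105, 0.013]
tool_rot: [[-1.0, 0.004, 0.001], [0.004, 1.0, -0.0], [-0.001, -0.0, -1.0]]
contact_force: [-0.1, -0.6, -0.2]
width: 0.055
gripper_force: 0.0
```

Request:
carry_out([
  [[0,0,0,0,0,0],[0,0,0,0,0,0],[0,0,0,0,0,0],[0,0,0,0,0,0],[0,0,0,0,0,0],[0,0,1,0,0,0],[0,0,3,0,0,0],[0,0,6.5,0,0,0],[0,0,10,0,0,0],[0,0,12,0,0,0],[0,0,12,0,0,0]],
], jaw=1.9)

```text
clock: 32.85
ee_pos: [0.6802, 0.0103, 0.137]
tool_rot: [[-1.0, 0.004, 0.006], [0.004, 1.0, -0.001], [-0.006, -0.001, -1.0]]
contact_force: [1.2, 0.3, 0.6]
width: 0.0226
gripper_force: 58.6
```

Request:
carry_out([
  [[-1,1.2,0,0,0,0],[-3,3.5,0,0,0,0],[-5.5,6.4,0,0,0,0],[-8,9.4,0,0,0,0],[-10.5,12.3,0,0,0,0],[-13,15.2,0,0,0,0],[-15.5,18.2,0,0,0,0],[-17.8,20.9,0,0,0,0],[-19.5,22.9,0,0,0,0],[-20.2,23.7,0,0,0,0],[-20.2,23.7,0,0,0,0],[-20.2,23.7,0,0,0,0]],
])

```text
clock: 34.05
ee_pos: [0.4766, 0.247, 0.132]
tool_rot: [[-1.0, 0.004, -0.0], [0.004, 1.0, -0.0], [0.0, -0.0, -1.0]]
contact_force: [-0.2, 0.5, 0.3]
width: 0.0226
gripper_force: 58.7
```

Request:
carry_out([
  [[0,0,-3,0,0,0],[0,0,-6,0,0,0],[0,0,-8,0,0,0],[0,0,-8,0,0,0]],
])

```text
clock: 34.45
ee_pos: [0.4747, 0.2459, 0.049]
tool_rot: [[-1.0, 0.006, -0.005], [0.006, 1.0, -0.001], [0.005, -0.001, -1.0]]
contact_force: [-0.1, 0.0, -0.8]
width: 0.0226
gripper_force: 58.7
```

Run:
```python
from h import *
o=get_obs(); print(o["ee_pos"])
f=grab_frame("scene"); im=f["color"][:,:,::-1].copy()
for t,q,z in(("short_vial",o["ee_pos"][:2],o["ee_pos"][2]-.0125),("jar",[.552,.2475],.004),("short_vial",[.476,.2475],.004)):
    cv2.polylines(im,[cv2.convexHull(proj(f,outline(t,q,z)).astype(np.int32))],True,(0,0,255),1)
cv2.imwrite("pics/crop9.png",cv2.resize(im[70:210,310:470],None,fx=4,fy=4))
```

```text
[0.47474812 0.24593769 0.04900745]
```

View pics/crop9.png

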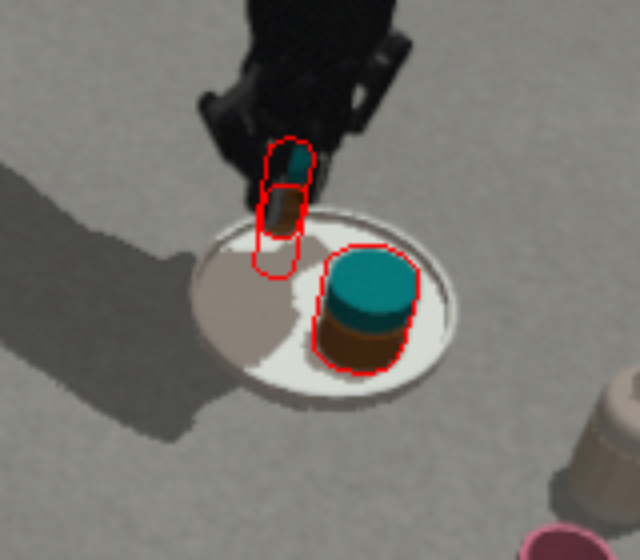

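The jar stands upright in the round tray at crop (365,310), matching its outline; the vial hangs over its spot at (285,215).

Request:
carry_out([
  [[0,0,-1.5,0,0,0],[0,0,-2.5,0,0,0],[0,0,-3,0,0,0],[0,0,-3.3,0,0,0],[0,0,-3.5,0,0,0],[0,0,-3.5,0,0,0]],
])

```text
clock: 35.1
ee_pos: [0.4765, 0.2477, 0.0177]
tool_rot: [[-1.0, 0.004, 0.001], [0.004, 1.0, 0.0], [-0.001, 0.0, -1.0]]
contact_force: [0.5, 0.5, -0.3]
width: 0.0222
gripper_force: 58.7
```

Request:
carry_out([
  [[0,0,0,0,0,0],[0,0,0,0,0,0],[0,0,0,0,0,0],[0,0,0,0,0,0],[0,0,1,0,0,0],[0,0,3,0,0,0],[0,0,7,0,0,0],[0,0,11,0,0,0],[0,0,15,0,0,0],[0,0,19,0,0,0]],
], jaw=4.5)

```text
clock: 36.1
ee_pos: [0.476, 0.2476, 0.2099]
tool_rot: [[-1.0, 0.004, 0.001], [0.004, 1.0, 0.0], [-0.001, 0.0, -1.0]]
contact_force: [0.4, -0.4, -0.3]
width: 0.0448
gripper_force: 0.0
```

Request:
carry_out([
  [[-1,3,0,0,0,0],[-3,7,0,0,0,0],[-5,11,0,0,0,0],[-8,15,0,0,0,0],[-11,18,0,0,0,0],[-14,21,0,0,0,0],[-17,24,0,0,0,0],[-19,26,0,0,0,0],[-19,26,0,0,0,0]],
])

```text
clock: 37.0
ee_pos: [0.2835, 0.5096, 0.2081]
tool_rot: [[-1.0, -0.0, -0.0], [-0.0, 1.0, 0.001], [0.0, 0.001, -1.0]]
contact_force: [0.1, -0.2, 0.5]
width: 0.045
gripper_force: 0.0
```

Run:
```python
from h import *
o=get_obs(); print(o["ee_pos"])
F={n:grab_frame(n) for n in("scene","top")}
Q=(("jar",.004,[.552,.2475]),("short_vial",.004,[.476,.2475]),("wide_beaker",.004,[.471,-.291]),("tall_beaker",.008,[.472,-.291]),("tall_vial",.004,[.4787,-.212]),("meter",0,[.722,-.303,-.176]),("petri_dish",0,[.798,.018]),("reagent_bottle",0,[.709,.283]),("tall_beaker",0,[.761,.1705]),("tall_vial",0,[.5435,-.1065]))
ims=[]
for n in F:
  im=F[n]["color"][:,:,::-1].copy()
  for t,z,q in Q:
    P=proj(F[n],outline(t,q,z)); r=find(n,F[n],t,P.mean(0),20)
    print(n,t,None if r is None else np.round(fit([(F[n],r)],t,z0=z,q0=q)[0],4))
    cv2.polylines(im,[cv2.convexHull(np.round(P).astype(np.int32))],True,(0,0,255),1)
  ims.append(im)
cv2.imwrite("pics/end.png",np.vstack([cv2.resize(ims[0][100:400,110:510],None,fx=1,fy=1),ims[1][80:300,120:520]]))
```

```text
[0.28347054 0.50963933 0.20812761]
scene jar [0.5518 0.2471]
scene short_vial [0.4755 0.2467]
scene wide_beaker [ 0.4891 -0.2904]
scene tall_beaker [ 0.4613 -0.2929]
scene tall_vial [ 0.4765 -0.2128]
scene meter None
scene petri_dish [0.7985 0.0178]
scene reagent_bottle [0.7161 0.2788]
scene tall_beaker None
scene tall_vial [ 0.5434 -0.1066]
top jar [0.5515 0.2476]
top short_vial [0.4753 0.2464]
top wide_beaker [ 0.4707 -0.2764]
top tall_beaker [ 0.4722 -0.2921]
top tall_vial [ 0.4766 -0.2113]
top meter [ 0.7223 -0.3025 -0.1644]
top petri_dish [0.7975 0.0184]
top reagent_bottle [0.7031 0.2846]
top tall_beaker [0.7613 0.1719]
top tall_vial [ 0.5431 -0.1063]
```

View pics/end.png

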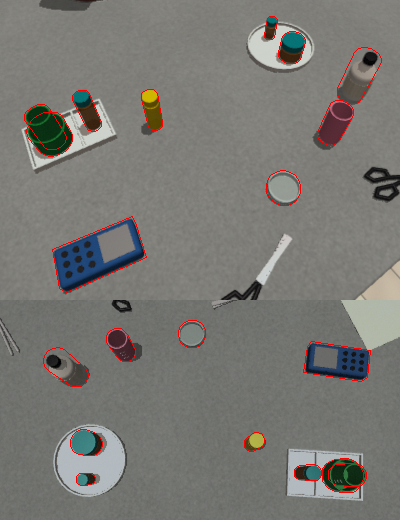

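The final picture shows all five pieces upright on their floors: the kits are at (70,130) and (280,45) in the upper view. The bystanders and look-alikes still match their first outlines, and the arm is clear, so I'll hand it in.

```bash
python3 -c "
from bench import *
print(finish_job())"
```

```text
the job is handed in; nothing more can be done
None
```

Both kits are made up and handed in at about 38 s on the robot's clock. The last pictures show all five pieces standing upright where they belong, with the bystanders and look-alikes where they started; the hand-in gave no verdict.

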